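# Slide the rock-chip tray's cover home and latch it

## Task

Close the sample tray: push the plywood cover board along its rails with the fingertips, over the compartments with the rock chips, until it drops into the locating notches and lies flush between the side guides. Then swing the red latch over the board with a fingertip as far as it goes, and move clear. Only push: do not lift the board off its rails, and leave the mug, the jar and the dish alone.

Things in the scene. Friction and masses are not known exactly. Their poses are not given: they have to be found in the camera images.
- rack: Sample tray, fixed: wooden base 206 mm (its x) by 520 mm (its y), two rails along y, tops 55 mm above the bench, 90 mm apart inside; wooden side guides outside them, inner faces at x +-81.5 mm, outer +-100 mm, top 69 mm up. Origin: on the bench, mid-length of the rails; z up. The board is slid to its +y. Between the rails at y below 20 mm: an empty bay, floor 28 mm up, free for fingers.
- seat (a point): where the board's origin comes to lie when home, fixed on the rack at x 0, y 110 mm, 55 mm above the bench. The rails have notches 28 mm long, 12 mm deep: in their inner halves at y 175 mm, in their outer halves at y 45 mm, so the board drops only here, with 3 mm play either way along y. Below: compartments with rock chips, y 22 to 196 mm.
- board: Loose plywood board 160 (x) by 170 (y) by 14 mm, 0.3 to 0.65 kg, blue stripe on top along its rear (-y) edge. Origin: centre of the panel's underside; axes as the rack's; 1.5 mm play to each guide. Rides on four feet 7 mm high, origin 62 mm up; dropped, 55 mm up, its top flush with the guides. Friction 1.5 to 5 N; once dropped it meets the notch ends and resists.
- board_edge (a point): middle of the rear (-y) edge face of the board, half way up its 14 mm thickness: the face to push on, towards the rack's +y. 85 mm behind the board's centre, 7 mm above its underside.
- latch (a joint): Red latch on a vertical pivot at the rack's +y end, rad; stays where left (1 N at its pin turns it). 0: arm along the rack's -x, clear of the board; grows anticlockwise seen from above; 1.57, its stop: along the rack's -y, over the board. Starts at -0.5 to 0.1. Arm 18 mm wide, 65 mm long, 72 to 80 mm above the bench: 3 mm over a dropped board, blocked by a riding one.
- latch_pin (a point): middle height of the red upright pin on the latch arm, 12 mm diameter, 56 mm from the pivot; the pin stands from 80 to 108 mm above the bench (this point is 94 mm above it): push the pin sideways to swing the latch.
- latch_pivot (a point): pivot axis of the latch, fixed on the rack, 76 mm above the bench (middle of the arm's thickness); at x = 0, y = 226 mm in the rack's frame. A steel post below it and a steel cap, 22 mm across, up to 85 mm above the bench.
- mug: blue mug, 76 mm across, 85 mm tall, handle at its +y; origin at the centre of its underside. Bystander, beyond the rack (its +x side).
- jar: amber jar, 60 mm across, 80 mm tall; origin at the centre of its underside. Bystander, beyond the rack (its +x side).
- dish: white open plastic dish 90 x 70 x 30 mm; origin at the centre of its underside. Bystander, off the rack's -y end.
Things that resemble listed ones, but are neither listed nor needed, are in the scene too. There is more than one size of the board; the job needs the middle-sized.

How it is judged:
By the outcome, as a careful person would: the job done as asked, in the order asked, and still so for the second after the job is handed in, with the robot touching nothing.
It also fails if it takes over 53 s, if anything falls off the work surface, if the arm or the gripper's body presses on something with over 40 N, if the wrist force passes 120 N, or if a joint passes its speed limit or range.

## Robot

A 6-joint arm with a two-finger parallel gripper is mounted at the origin on the work surface. World frame = base frame: x ahead of the robot, y to its left, z up, the work surface at z = 0. Lengths are in mm, angles in rad, forces in N, time in s.
With the tool pointing down it reaches from about 375 to 900 mm from the base axis. Payload 3.1 kg.
Tool frame: the origin (TCP) lies at the very end of the fingers, on their centre line; the grasp point (between the pads) lies 19 mm behind it; z points along the fingers, y is the line along which they close (so a half turn about z gives the same grasp; the last joint's range is limited). The gripper opens to 87 mm and grips with 3 to 60 N. Pads are 19 mm wide; open, the fingers measure 117 mm over their backs; the gripper's body (75 mm by 190 mm) begins 51 mm behind the grasp point.
Start: joints at [-1.339, 0.527, 1.433, -0, 1.181, -0.178], TCP at [249.036, -573.217, 222.548] pointing down, gripper open.
Joint ranges: [-3.08, 3.08], [-0.75, 2.2], [0.22, 2.44], [-1.43, 4.57], [0, 2.65], [-2.85, 2.85]. Speed limits (rad/s): [2.79, 2.79, 3.14, 3.14, 3.14, 3.14].

## Interface

Orientations are given as a unit quaternion [x, y, z, w].
In Python, from cell import env, command_gripper, cams, get_time, get_joints, get_dq, get_joint_efforts, get_tool_pos, get_ee_rot, get_force, get_moment, get_width, get_grasp_force gives the robot as it stands. Calls block until the motion is done:
- env.movep(position, orientation): joint-space move of the TCP to a pose.
- env.move_l(position, frame=None, v=150, threshold=None): straight line of the TCP; frame=None keeps the orientation; v is the mean speed in mm/s. With threshold (N) it stops when the force on the tool has changed by that much, and returns True; else False.
- env.set_joints(angles): joint-space move.
- command_gripper(opening, effort=None): opening from 0.0 (shut) to 1.0 (fully open); effort is the grip in N (None keeps the last); returns when the fingers have stopped.
- env.sleep(seconds).
- env.solve_ik(position, orientation): joint angles nearest the present ones, or None.
- cams.get_image(name): name is "scene" or "top" or "wrist"; returns the picture (420x560x3 uint8, red, green, blue); there is no depth.
- cams.camera_params(name): a dict with "fov_y" (degrees; the focal length in pixels is half the picture's height over the tangent of half this angle, whatever the lens; pixels are square), "cx", "cy" (the principal point, pixels), "R" (3x3) and "t" (3): a world point X has camera coordinates R X + t. Camera axes: x right, y down, z forward; pixel columns grow to the right and rows downward; lengths in mm; the calibration is good to about 2 mm. A picture is of the moment at which its call begins: read the wrist's pose just before it. camera_params takes no time and is no camera call; for the wrist camera it gives the pose at the moment of the call.
A pose or a line that the arm cannot do raises env.MotionError and nothing moves.
- env.finish_job(): hands the job in; it is judged then, once.
Readings, each from a call of its own:
- get_time(): time.
- get_joints(): joint angles.
- get_dq(): joint speeds.
- get_joint_efforts(): joint torques, N m.
- get_tool_pos(): TCP position.
- get_ee_rot(): TCP orientation.
- get_force(): force on the tool from outside, world axes, zero at the start.
- get_moment(): the same for the moment, N m.
- get_width(): opening from 0.0 (shut) to 1.0 (fully open).
- get_grasp_force(): force on a finger pad.
Only numpy, scipy, OpenCV 4.12 (cv2) and the standard library are available. Lean on these libraries where they do the work, as an engineer would, in place of code of your own. Each camera call takes 0.05 s, during which the arm holds its last target. There are 200 camera calls.

## Working session

There is one attempt and no reset: what is moved stays moved. The work goes in short steps, each a Python script; the robot and the scene stay as the last script left them, time stands still between calls to the robot, and variables do not carry over. Pictures are saved under pics/ and viewed, at most 10 in all, crops included, and the job is handed in when it is done.

```bash
mkdir -p pics; ls; python3 - <<'E'
from cell import *
import cv2
for n in ("top","scene"):
    im=cams.get_image(n); cv2.imwrite(f"pics/{n}0.png",im[:,:,::-1]); p=cams.camera_params(n); print(n,p)
print(get_time())
E
```

```text
pics
top {'fov_y': 42.37473536942188, 'cx': 288.4534873004416, 'cy': 217.16237603493454, 'R': array([[ 0.01612203, -0.99980515,  0.01139005],
       [-0.99820029, -0.01675213, -0.05758077],
       [ 0.05776036, -0.01044124, -0.99827587]]), 't': array([  10.59909079,  571.5656928 , 1788.560014  ])}
scene {'fov_y': 56.24393206107564, 'cx': 285.13834865087955, 'cy': 205.29996652404478, 'R': array([[ 0.74579094,  0.66616259, -0.00482482],
       [ 0.47519563, -0.53704512, -0.69697321],
       [-0.46688862,  0.51750357, -0.71708094]]), 't': array([-433.33690734, -188.65925185, 1608.48179558])}
0.1
```

View pics/top0.png

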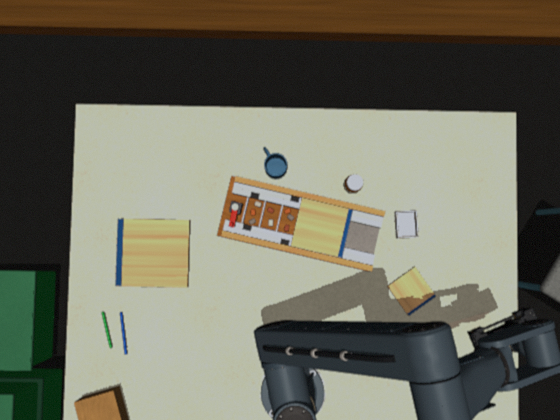

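View pics/scene0.png

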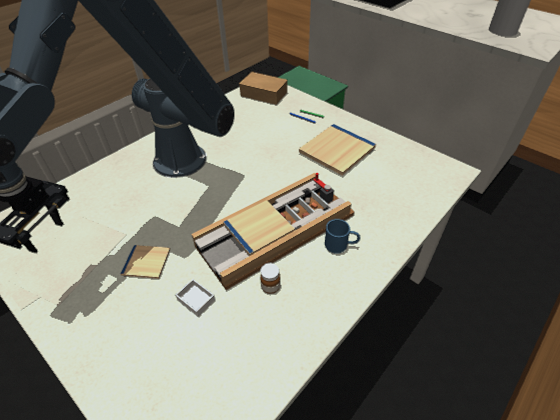

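The top view shows three boards: one at (153,253) is large, one at (411,290) is small, and one on the rack's rails at (322,225) is mid-sized with its blue stripe at (346,232). The one on the rails fits the description. The red latch is near (233,217), so rack +y points left in the image. I'll confirm with an enlarged crop.

```bash
python3 - <<'E'
import cv2
a=cv2.imread("pics/top0.png")[170:277,208:398]
cv2.imwrite("pics/top0c.png",cv2.resize(a,None,fx=4.2,fy=4.2,interpolation=cv2.INTER_CUBIC))
E
```

```text
(no output)
```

View pics/top0c.png

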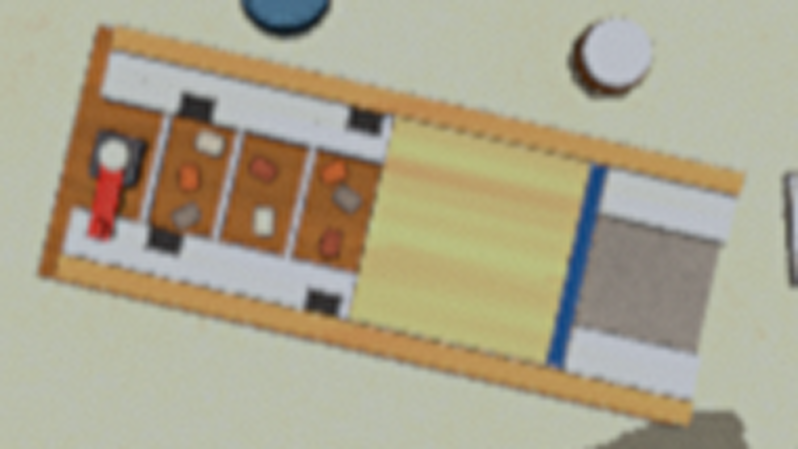

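The crop confirms it. The 160 x 170 board sits between the guides, with its stripe at (585,265). The latch pivot cap is at (113,154) and the red arm and pin reach (101,232). The four notches are dark, at (197,108), (163,240), (364,122) and (323,301). Next I'll fit the rack pose.

```bash
cat > h.py <<'E'
from cell import *
import numpy as np, cv2
from scipy.optimize import least_squares
from scipy.spatial.transform import Rotation as Ro
def world(uv,z,p):
    f=210/np.tan(np.radians(p["fov_y"]/2)); R=np.array(p["R"]); t=np.array(p["t"])
    d=R.T@np.array([(uv[0]-p["cx"])/f,(uv[1]-p["cy"])/f,1]); C=-R.T@t
    return C+d*(z-C[2])/d[2]
def crop2full(c): return ((c[0]+.5)/4.2-.5+208,(c[1]+.5)/4.2-.5+170)
try:
    X0,Y0,A=np.load("rack.npy")
except Exception: pass
def w2r(P): c,s=np.cos(A),np.sin(A); d=np.array([P[0]-X0,P[1]-Y0]); return np.array([c*d[0]+s*d[1],-s*d[0]+c*d[1],P[2]])
def r2w(x,y,z): c,s=np.cos(A),np.sin(A); return np.array([X0+c*x-s*y,Y0+s*x+c*y,z])
def down(dirang): # tool z down, tool x along rack-frame angle dirang
    a=A+dirang; x=np.array([np.cos(a),np.sin(a),0]); z=np.array([0,0,-1.]); return Ro.from_matrix(np.c_[x,np.cross(z,x),z]).as_quat()
E
python3 - <<'E'
from h import *
import h
p=cams.camera_params("top")
N=np.nan
obs=[((113,154),(0,226,85)),((744,174),(100,-260,69)),((690,425),(-100,-260,69)),((110,50),(81.5,N,69)),((738,195),(81.5,N,69)),
((62,257),(-81.5,N,69)),((690,402),(-81.5,N,69)),((197,108),(N,175,55)),((163,240),(N,175,55)),((364,122),(N,45,55)),((323,301),(N,45,55))]
W=[world(crop2full(c),k[2],p) for c,k in obs]
def res(q):
    h.X0,h.Y0,h.A=q; r=np.array([(w2r(w)[:2]-k[:2]) for w,(c,k) in zip(W,obs)]); return r
s=least_squares(lambda q:np.nan_to_num(res(q)).ravel(),[550,0,-.2],loss="soft_l1",f_scale=2)
np.save("rack.npy",s.x); print(s.x); print(res(s.x).round(1))
for n,c,z in [("rearU",(606,168),76),("rearL",(565,367),76),("frontU",(391,117),76),("frontL",(353,318),76),("pin?",(101,232),108),("pinlow",(101,232),80)]:
    print(n,w2r(world(crop2full(c),z,p)).round(1))
for n,P,a in [("push0",(0,-185,59),np.pi/2),("push1",(0,16,59),np.pi/2),("l0",(-78,248,88),-np.pi/4),("l1",(-11,181,88),-np.pi/4)]:
    for b in (0,np.pi):
        j=env.solve_ik(r2w(*P),down(a+b)); print(n,b,r2w(*P).round(),None if j is None else np.round(j,2))
E
```

```text
[ 5.49591954e+02 -2.55342082e+01 -2.12451954e-01]
[[ 2.3 -0.8]
 [-1.1  9.3]
 [ 1.   7.9]
 [-0.5  nan]
 [ 0.5  nan]
 [-1.3  nan]
 [-0.3  nan]
 [ nan -1.9]
 [ nan  0.1]
 [ nan -0.8]
 [ nan -1.3]]
rearU [  78.4 -145.    76. ]
rearL [ -77.5 -148.    76. ]
frontU [79.1 24.8 76. ]
frontL [-77.8  18.4  76. ]
pin? [-58.2 217.9 108. ]
pinlow [-57.6 220.8  80. ]
push0 0 [ 511. -206.   59.] [-0.59  0.67  1.75 -0.    0.72 -0.37]
push0 3.141592653589793 [ 511. -206.   59.] [-0.59  0.67  1.75 -0.    0.72  2.77]
push1 0 [553. -10.  59.] [-0.22  0.67  1.74 -0.    0.73 -0.01]
push1 3.141592653589793 [553. -10.  59.] None
l0 0 [526. 233.  88.] [ 0.22  0.65  1.67 -0.    0.82  2.79]
l0 3.141592653589793 [526. 233.  88.] [ 0.22  0.65  1.67 -0.    0.82 -0.35]
l1 0 [577. 154.  88.] [ 0.07  0.67  1.61 -0.    0.86  2.64]
l1 3.141592653589793 [577. 154.  88.] [ 0.07  0.67  1.61 -0.    0.86 -0.5 ]
```

The fit agrees to about 2 mm. The board is about 157 x 168 as measured, with its rear edge at rack y ≈ -146, and the latch is at about +0.1 rad. Now I'll push it.

```bash
python3 - <<'E'
from h import *
q=down(np.pi/2)
env.movep(r2w(0,-185,150),q)
command_gripper(0.57)
print("down hit",env.move_l(r2w(0,-185,60),v=100,threshold=10), get_force())
def go(y,v,th):
    h=env.move_l(r2w(0,y,60),v=v,threshold=th); print(y,h,w2r(get_tool_pos()).round(1),np.round(get_force(),1),get_time())
go(-164,60,10); go(-5,60,20); go(6,20,15); go(22,15,8)
cv2.imwrite("pics/top1.png",cv2.resize(cams.get_image("top")[170:277,208:398,::-1],None,fx=4.2,fy=4.2,interpolation=cv2.INTER_CUBIC))
E
```

```text
down hit False [ 0.77154161  0.01284268 -0.04811266]
-164 False [ 1.000e-01 -1.635e+02  6.020e+01] [-0.6 -0.3 -0.4] 4.225
-5 False [-0.  -5.1 60. ] [-1.  -2.4 -0.5] 7.025
6 False [-0.   6.5 60.1] [-0.1 -0.3 -0.2] 7.725
22 True [ 0.  17.6 59.8] [ 0.2 -1.9  1.6] 8.5167
```

```bash
python3 - <<'E'
from h import *
env.move_l(r2w(0,-10,60),v=60); env.move_l(r2w(0,-10,170),v=150)
command_gripper(0.0)
env.movep(r2w(0,-190,200),down(np.pi/2))
a=cams.get_image("top")[170:277,208:398,::-1]; b=cams.get_image("scene")[165:295,185:360,::-1]
cv2.imwrite("pics/top2.png",cv2.resize(a,None,fx=4.2,fy=4.2,interpolation=cv2.INTER_CUBIC))
cv2.imwrite("pics/sc2.png",cv2.resize(b,None,fx=4.5,fy=4.5,interpolation=cv2.INTER_CUBIC)); print(get_time())
E
```

```text
11.9583
```

View pics/top2.png

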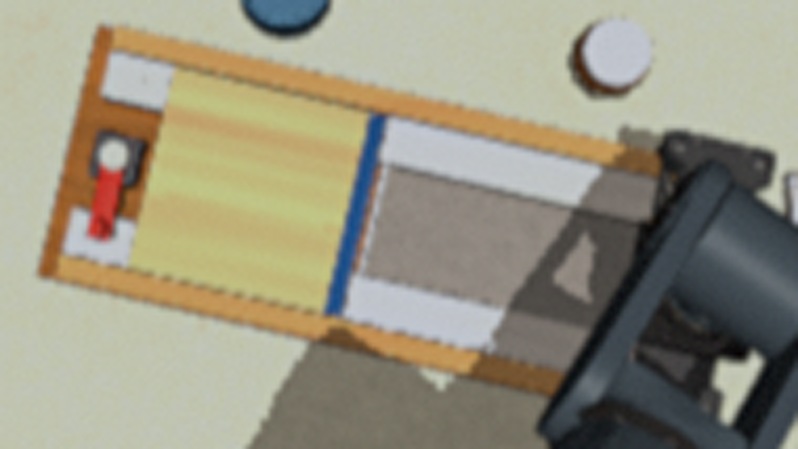

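View pics/sc2.png

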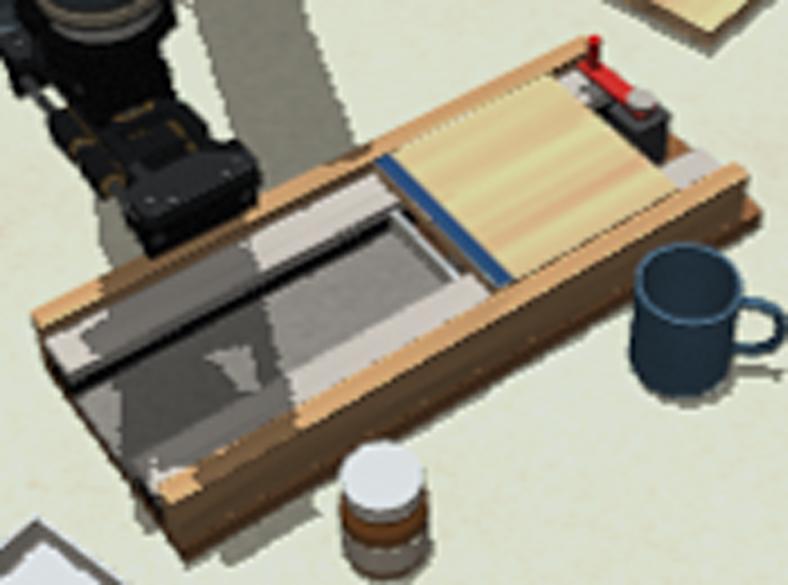

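The board lies level with the guides, with its blue rear edge at crop (386,117)-(341,316). The latch is still open at (101,232). Now I'll swing the latch with closed fingertips at z 90, using a force threshold.

```bash
python3 - <<'E'
from h import *
p=cams.camera_params("top")
for z in (69,76): print(z,[w2r(world(crop2full(c),z,p)).round(1)[:2] for c in ((386,117),(341,316),(176,68),(131,264))])
q=down(-np.pi/4+np.pi)
P=lambda th,off=16,z=90: r2w(-56*np.cos(th)-.707*off,225.5-56*np.sin(th)+.707*off,z)
env.movep(P(0.05,34,160),q)
print(env.move_l(P(0.05,34),v=100,threshold=10))
hit=False
for th in [.1,.35,.6,.85,1.1,1.35,1.5]:
    hit=env.move_l(P(th),v=50,threshold=10)
    print(th,hit,w2r(get_tool_pos()).round(1),np.round(get_force(),1),get_time())
    if hit: break
if not hit:
    e=w2r(get_tool_pos()); print("end",env.move_l(r2w(e[0]+14,e[1]-2,90),v=15,threshold=6),w2r(get_tool_pos()).round(1),np.round(get_force(),1))
    e=w2r(get_tool_pos()); env.move_l(r2w(e[0]-25,e[1]+10,90),v=60); env.move_l(r2w(e[0]-25,e[1]+10,200),v=150)
    env.movep(r2w(0,-190,200),down(np.pi/2))
    a=cams.get_image("top")[170:277,208:398,::-1]; b=cams.get_image("scene")[165:295,185:360,::-1]
    cv2.imwrite("pics/top3.png",cv2.resize(a,None,fx=4.2,fy=4.2,interpolation=cv2.INTER_CUBIC))
    cv2.imwrite("pics/sc3.png",cv2.resize(b,None,fx=4.5,fy=4.5,interpolation=cv2.INTER_CUBIC))
print(get_time())
E
```

```text
69 [array([79. , 28.5]), array([-78.3,  27.6]), array([ 79., 195.]), array([-76. , 193.7])]
76 [array([78.3, 28.6]), array([-78.4,  27.7]), array([ 78.3, 194.4]), array([-76.1, 193.1])]
False
0.1 False [-66.4 231.   90.1] [ 0.1  0.6 -0.3] 14.9917
0.35 False [-63.4 217.2  90. ] [ 0.3  0.2 -0.2] 15.425
0.6 False [-56.6 204.9  90.1] [ 0.4 -0.1 -1. ] 15.8583
0.85 False [-47.4 194.5  90.1] [ 0.6 -0.2  0.1] 16.2917
1.1 False [-35.9 186.7  90.1] [ 0.4 -0.8  0.7] 16.725
1.35 False [-22.7 182.   90.1] [0.2 0.3 0.7] 17.1583
1.5 False [-14.3 181.1  90.1] [0.7 1.1 0.3] 17.475
end True [ -8.2 180.6  89.5] [0.2 1.  2. ]
21.1167
```

View pics/top3.png

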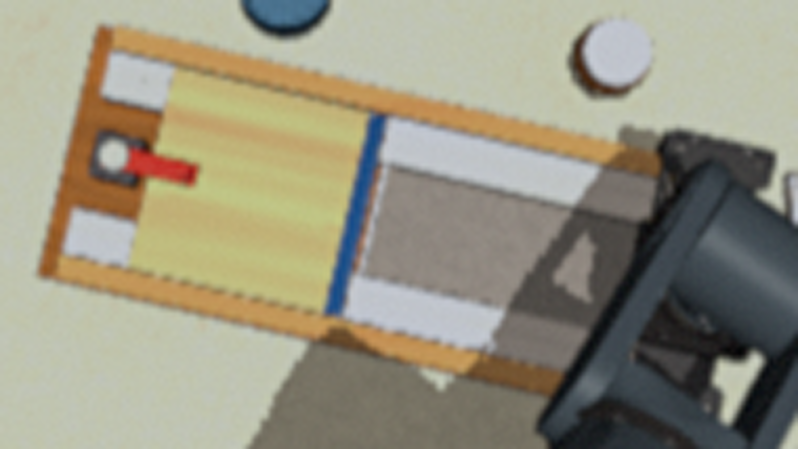

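View pics/sc3.png

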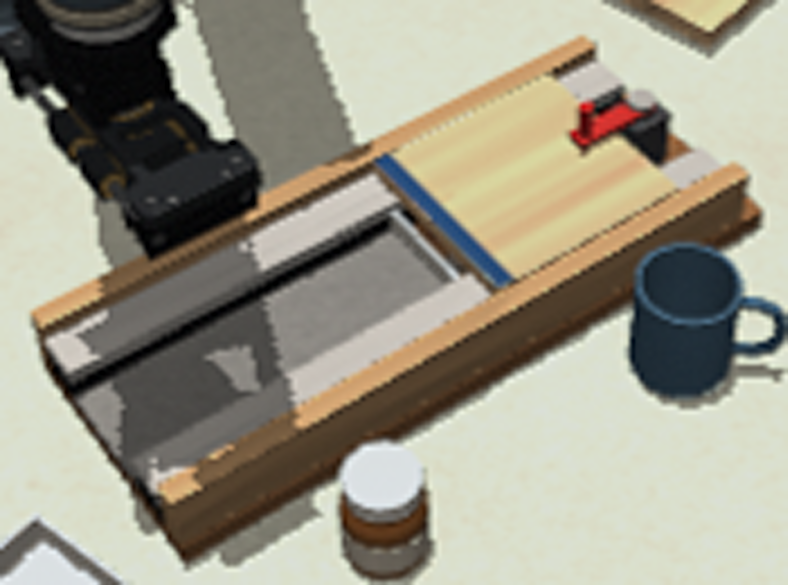

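The latch now points from the cap at (113,154) to (195,174), parallel to the guides along rack -y, so it is at its stop and lies over the flush board. The mug and jar haven't moved, and the arm is clear.

```bash
python3 -c "
from cell import *
print(env.finish_job(), get_time())"
```

```text
the job is handed in; nothing more can be done
the job is handed in; nothing more can be done
```

I pushed the board home, where the pictures show it flush in its notches, then swung the latch over it to its stop and moved the arm clear; the job was handed in after about 21 s of the 53 s allowed.

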